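# Release the left-hand clamp knob of a bead mill and take off its lid

## Task

Open the bead mill: its clamp knob has a left-hand thread and safety dogs, so hold it pressed down with a steady 15 N or so, never much harder, and unscrew it clockwise, never tightening it or forcing it while the dogs hold it, until the white line engraved on the knob meets the white line on the lid; leave it there. Then lift the lid straight up by its blue handle without dragging it hard against the knob, and lay it gently, flat and right way up, in the middle of the green mat. Do not disturb the tube rack or the bottles.

Things in the scene. Friction and masses are not known exactly. Their poses are not given: they have to be found in the camera images.
- mill: white bead mill, 200 x 220 x 128 mm, fixed. Origin: centre of its underside on the bench. The lid lies in a shallow recess on top, its underside 120 mm above the bench; the recess rim ends at 128 mm, with 2 to 3 mm play round the lid. The knob's upright axis is 35 mm along the mill's +x from the origin.
- knob_grip (a point): captive black clamp knob: an upright bar 46 mm long (own y), 14 mm wide (own x), 30 mm tall, on a 13 mm stem. This point is on its axis, 10 mm below the bar's top, 20 mm above its underside, and moves with it. Unpressed at joint value 0, the bar's underside hovers 17 mm above the lid's top. +y points to the end with the engraved mark.
- knob_mark (a point): end of the engraved white line on top of the knob, 20 mm from the axis along the bar's +y, 30 mm above the bar's underside.
- knob (a joint): turn of the knob, rad, growing clockwise from above (clockwise unscrews). Starts at 0.2 to 0.55; its mark meets the lid's index mark at 2.2; stops dead at 2.42; below 0 it is being tightened. Clockwise, the thread lifts it 2.5 mm per rad. Friction torque about 0.12 N m; stays where left. Safety dogs block it at several places up to about 1.8 rad unless held pressed.
- lid_handle (a point): blue block handle on the clear lid: 24 mm (lid x) by 16 mm (lid y) by 36 mm tall. This point is on its centre line, 22 mm above the lid's top, 45 mm along the lid's -x from the lid's centre, so 80 mm from the knob's axis. Axes are the lid's, parallel to the mill's at the start.
- lid_under (a point): centre of the underside of the lid: a loose clear plate 150 x 180 x 6 mm (x, y, z), about 0.22 kg, blue edges. A slot 20 x 53 mm (x, y), centred 35 mm along its +x, lets the knob through only when the bar lies along lid y; the index mark is a white line beyond the slot's +y end. The lid must rise 65 mm to clear the knob.
- lid: the same lid; origin at the centre of its underside, z up.
- mat: green-grey mat on the bench, 220 x 240 x 4 mm, fixed; origin: centre of its underside. Its top is 4 mm above the bench.
- rack: blue tube rack, 70 x 170 mm, 54 mm tall with its red-capped tubes, loose; origin: centre of its underside. Leave alone.
- bottle_a: white buffer bottle, 58 mm across, 115 mm tall, loose; origin: centre of its underside. Leave alone.
- bottle_b: clear buffer bottle, 52 mm across, 100 mm tall, loose; origin: centre of its underside. Leave alone.
- clamp: the whole clamp, knob and threaded stem, as one solid; its origin is on the knob's axis, at the level of the unpressed bar's underside. It rises with the thread but does not turn with the knob; its axes mean nothing.
- press: the knob's bar as a solid (origin on the axis at the bar's underside, +y towards the mark). Pressing it down first takes up 0 to 7 mm of worn dead travel (differs each time, not visible, about 2 N), then a stiff spring of 2.5 N per mm. The dogs come free 3 mm into the spring, at about 11 N on the knob; over about 20 N damages it. Hold about 15 N by feel, giving way upwards as the thread lifts it.
- seat: hidden seat of the safety spring and dogs inside the mill, 143 mm above the bench when the knob's turn is 0; it rises with the thread and does not turn. Its contact force with the knob is the spring's push (the press on the knob less about 2 N), plus the dogs' push, 40 mm off the axis, when the knob is forced round against them (0.7 N m gives 18 N).
There are look-alikes about, which are no part of the job. There is more than one size of the lid; the job needs the middle-sized.

How it is judged:
On the way, in this order (a step that is already met when the one before it is completed fails the run):
1. the knob is unscrewed clockwise until its engraved mark meets the lid's index mark (within 0.12 rad) (value of joint knob between 2.08 and 2.32 rad), for 0.2 s.
2. the lid is lifted clear over the knob (z of lid_under in the frame of mill above 0.185 m), for 0.1 s.
At the end, for the whole second after the job is handed in: The lid lies flat (within 0.06 rad), right way up and still on the mat, its centre within 35 mm of the mat's centre, and the knob's engraved mark is still within 0.15 rad of the index position (2.2 rad) (horizontal distance between lid_under and mat below 0.035 m and height (world z) of lid_under below 0.008 m and angle between lid's own z axis and vertical below 0.06 rad and linear speed of lid below 0.02 m/s and value of joint knob between 2.05 and 2.35 rad); the robot touches nothing.
It fails at once if the knob is over-pressed (more than about 20 N) or forced round against locked dogs (more than about 0.7 N m) (contact force between press and seat above 18 N).
It fails at once if the knob is turned the wrong way and tightened (value of joint knob below 0 rad).
It fails at once if the lid is dragged against the knob with more than 15 N (contact force between lid and clamp above 15 N).
It fails at once if the lid is dropped (linear speed of lid above 0.6 m/s and contact force between the fingers and lid below 0.3 N).
It fails at once if the tube rack or a bottle is disturbed (distance of any of rack, bottle_a, bottle_b from where it was at the start of the episode above 0.02 m or angle between any of bottle_a, bottle_b's own z axis and vertical above 0.3 rad).
It also fails if it takes over 70 s, if anything falls off the work surface, if the arm or the gripper's body presses on something with over 40 N, if the wrist force passes 120 N, or if a joint passes its speed limit or range.

## Robot

A 6-joint arm with a two-finger parallel gripper is mounted at the origin on the work surface. World frame = base frame: x ahead of the robot, y to its left, z up, the work surface at z = 0. Lengths are in m, angles in rad, forces in N, time in s.
With the tool pointing down it reaches from about 0.35 to 0.85 m from the base axis. Payload 8.1 kg.
Tool frame: the origin (TCP) lies midway between the tips of the shut fingers; the grasp point (between the pads) lies 19 mm behind it; z points along the fingers, y is the direction in which the jaws open and shut (so a half turn about z gives the same grasp; the last joint's range is limited). The gripper opens to 85 mm and grips with 20 to 120 N. Pads are 22 mm wide; open, the fingers measure 114 mm over their backs; the gripper's body (76 mm by 85 mm) begins 54 mm behind the grasp point. The pads swing forward as they close: fully open they stand 13 mm farther back than shut.
Start: joints at [1.093, 0.13, 1.488, -0, 1.523, -0.085], TCP at [0.23, 0.554, 0.231] pointing down, gripper open.
Joint ranges: [-2.96, 2.96], [-0.89, 2.26], [0.02, 2.5], [-1.34, 4.48], [0, 2.73], [-2.66, 2.66]. Speed limits (rad/s): [2.39, 2.39, 2.79, 3.14, 3.14, 3.14].

## Interface

Orientations are given as a unit quaternion [w, x, y, z].
In Python, from plant import manip gives the robot as it stands. The module is installed in compiled form; this text tells all that it offers.
- The arm moves only by the shell command python3 -m pendant 'ROWS' [FORCE]. ROWS is JSON, a list of rows, each a list of 3 entries, a list of its own where there are three numbers: the shift along the world's x, y, z in mm, then the turn, a rotation vector about the world's x, y, z in degrees, then the finger opening in mm, from 0 to 85.4. In form: [[[x, y, z], [wx, wy, wz], grip], ...]. A call has exactly 8 rows; each row is the pose to reach, as a shift and turn from the pose commanded when the call began; what a row does not reach only later rows make up. A row lasts 1/8 s, in which the tool goes at most 62.5 mm and 10.7 degrees, less where a joint would pass 70% of its speed; a pose out of reach is approached as far as the arm can. A call with a gripper value outside its range is refused whole. The fingers move at their own pace and stop on an object; FORCE is the grip in N (left out, the last holds). Time passes only in rows, so rows that repeat a pose let the fingers close, or fill a call up. It gives the time, the measured TCP pose, the force and the opening at its end, in the units of the state.
- manip.get_obs(): the state, without advancing time (a new reading comes with each control period).
- manip.read_camera(name): name is "scene" or "top" or "wrist"; returns the picture (420x560x3 uint8, red, green, blue); there is no depth.
- manip.camera_info(name): a dict with "camera_matrix" (3x3 intrinsics, pixels), "rvec" (rotation vector, rad) and "tvec" (3), from world to camera coordinates, as OpenCV has them. Camera axes: x right, y down, z forward; pixel columns grow to the right and rows downward; lengths in m; the calibration is good to about 2 mm. A picture is of the moment at which its call begins: read the wrist's pose just before it. camera_info takes no time and is no camera call; for the wrist camera it gives the pose at the moment of the call.
- manip.close_job(): hands the job in, once; it reports no verdict.
Trained networks look in the newest picture that a camera, given by its name, has taken for a name from the list of things; names that differ only in an ending like _2 or _b are one class to them, and where a whole thing is asked for, a point or a joint stands for the part that bears it (a point fixed in the world has none). Each returns a list of dicts, best first, with "p" (0 to 1); they miss things now and then, are a little off and sometimes report something else, mostly with a low value. They report only what shows in the picture. A call takes as long as a camera call. They do not tell look-alikes from the thing itself.
- manip.spot_in(target, camera): "extent" ([left, top, width, height] in pixels, round what is visible of it).
- manip.masks_of(target, camera): "mask" (420x560 bool, what is visible of it) and "extent" ([left, top, width, height] in pixels, round what is visible of it).
The state is a dict: "t": time; "joints": joint angles; "joint_vel": joint speeds; "joint_torque": joint torques, N m; "ee_pos": TCP position; "tool_rot": TCP orientation; "ft_force": force on the tool from outside, world axes, zero at the start; "moment": the same for the moment, N m; "gripper_width": finger opening in m.
Only numpy, scipy, OpenCV 4.12 (cv2) and the standard library are available. Lean on these libraries where they do the work, as an engineer would, in place of code of your own. Each camera call takes 0.05 s, during which the arm holds its last target.

## Working session

There is one attempt and no reset: what is moved stays moved. The work goes in short steps, Python scripts to look and compute and a shell command to move; the robot and the scene stay as the last step left them, time stands still between calls to the robot, and variables do not carry over. Pictures are saved under pics/ and viewed, and the job is handed in when it is done.

```bash
mkdir -p pics; ls; cat > h.py <<'E'
from plant import manip
import numpy as np, cv2
def snap(c,n):
    im=manip.read_camera(c); cv2.imwrite(f'pics/{n}.png',im[:,:,::-1]); return im
def ray(c,uv,ci=None):
    ci=ci or manip.camera_info(c); R=cv2.Rodrigues(np.array(ci['rvec'],float))[0]; t=np.array(ci['tvec'],float).ravel()
    K=np.array(ci['camera_matrix']); d=R.T@np.linalg.inv(K)@np.array([uv[0],uv[1],1.]); o=-R.T@t
    return o,d
def atz(c,uv,z,ci=None):
    o,d=ray(c,uv,ci); return o+d*(z-o[2])/d[2]
def proj(c,P,ci=None):
    ci=ci or manip.camera_info(c)
    return cv2.projectPoints(np.array(P,float).reshape(-1,3),np.array(ci['rvec'],float),np.array(ci['tvec'],float),np.array(ci['camera_matrix']),None)[0].reshape(-1,2)
E
python3 - <<'E'
from h import *
for c in ['scene','top','wrist']: snap(c,c+'0')
for c in ['scene','top']:
  for t in ['mill','knob_grip','lid','lid_handle','mat','rack','bottle_a','clamp']:
    print(c,t,[(round(r['p'],2),[int(x) for x in r['extent']]) for r in manip.spot_in(t,c)][:5])
o=manip.get_obs();print(o)
E
```

```text
pics
scene mill [(0.85, [295, 183, 94, 81])]
scene knob_grip [(0.6, [334, 194, 14, 23])]
scene lid [(0.7, [310, 189, 68, 38]), (0.66, [156, 161, 60, 46]), (0.51, [322, 178, 22, 10])]
scene lid_handle [(0.84, [159, 160, 62, 51]), (0.58, [323, 175, 22, 13]), (0.57, [306, 186, 69, 42])]
scene mat [(0.72, [179, 217, 87, 56])]
scene rack [(0.76, [276, 278, 68, 27])]
scene bottle_a [(0.82, [134, 233, 24, 32]), (0.65, [397, 201, 24, 35]), (0.49, [338, 202, 9, 14])]
scene clamp [(0.6, [338, 201, 12, 18])]
top mill [(0.83, [181, 155, 80, 75]), (0.59, [186, 170, 65, 49])]
top knob_grip []
top lid [(0.97, [186, 171, 65, 46]), (0.84, [183, 243, 47, 49]), (0.78, [340, 268, 69, 82])]
top lid_handle [(0.75, [178, 154, 79, 76]), (0.69, [187, 167, 63, 54]), (0.68, [180, 245, 54, 47]), (0.66, [338, 264, 74, 87])]
top mat [(0.58, [292, 160, 86, 81])]
top rack [(0.83, [239, 113, 54, 30])]
top bottle_a [(0.66, [402, 188, 23, 19]), (0.58, [135, 183, 22, 19])]
top clamp []
{'t': 0.95, 'joints': array([ 1.09257672e+00,  1.30365482e-01,  1.48820541e+00,  3.83598334e-06,
        1.52299265e+00, -8.54397508e-02]), 'joint_vel': array([-0.00076336, -0.00072755,  0.00043369,  0.00070739, -0.00037723,
       -0.00099374]), 'joint_torque': array([-1.34506812e-03, -5.69334340e+01, -5.00862730e+01, -2.82129868e-04,
        1.28515956e-03, -4.69636404e-06]), 'ee_pos': array([0.22965851, 0.55431603, 0.23130988]), 'tool_rot': array([2.20861353e-06, 1.95130023e-01, 9.80777382e-01, 1.45166635e-05]), 'ft_force': array([0.20513156, 0.19039225, 0.23283662]), 'moment': array([-0.00328559,  0.02389541,  0.00590514]), 'gripper_width': 0.08554991281902419}
```

View pics/scene0.png

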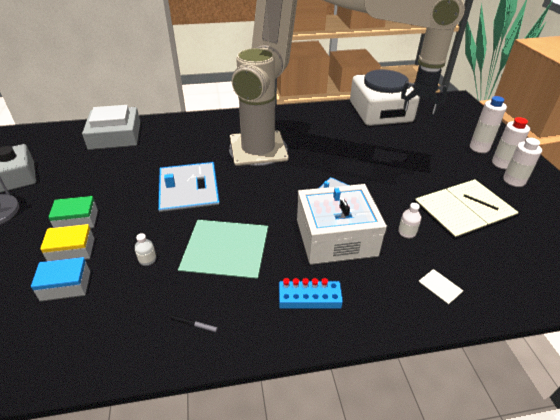

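View pics/top0.png

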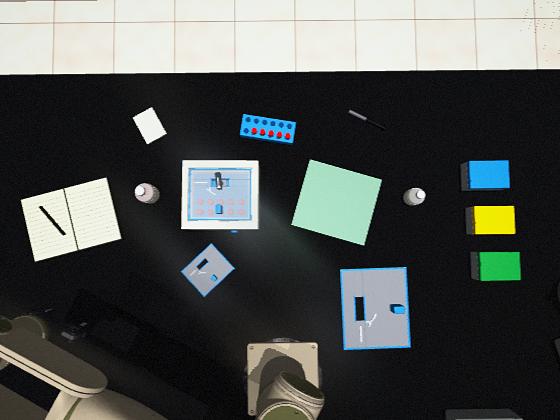

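View pics/wrist0.png

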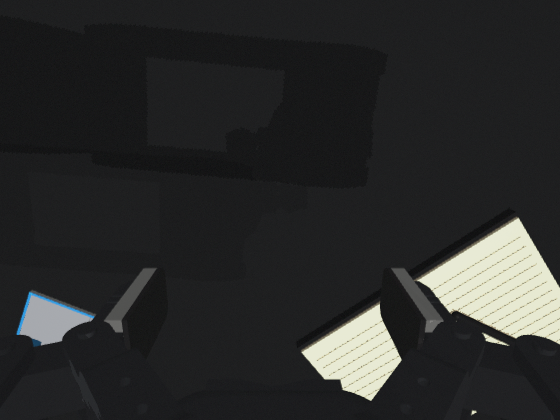

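```bash
python3 - <<'E'
from h import *
im=cv2.imread('pics/top0.png'); cv2.imwrite('pics/top0z.png',cv2.resize(im[140:245,170:310],None,fx=5.5,fy=5.5,interpolation=cv2.INTER_CUBIC))
for n,p,z in [('tl',(183,165),.128),('tr',(253,158),.128),('mat',(335,200),.004),('rack',(266,128),.05)]: print(n,atz('top',p,z))
for c in ['scene','top','wrist']:
  o,_=ray(c,(0,0));print(c,o,np.array(manip.camera_info(c)['camera_matrix'])[0,0])
E
```

```text
tl [0.64683652 0.28280563 0.128     ]
tr [0.66499656 0.07896086 0.128     ]
mat [ 0.55018032 -0.17460693  0.004     ]
rack [0.77365283 0.04169473 0.05      ]
scene [ 1.45537712 -0.17769294  0.95422688] 413.341764068701
top [0.42771401 0.01456321 1.38019647] 433.9291882687945
wrist [0.16153542 0.58204346 0.37382799] 364.98041365509016
```

View zoom.

The scene and top pictures show the mill at about (220,195) in top, with the lid in place, knob at (218,181) and blue handle at (219,209). The mat is at (335,200) and the rack at (267,128). The bottles are at (147,193) and (414,196). Two look-alike lids lie at (208,270) and (375,308).

View pics/top0z.png

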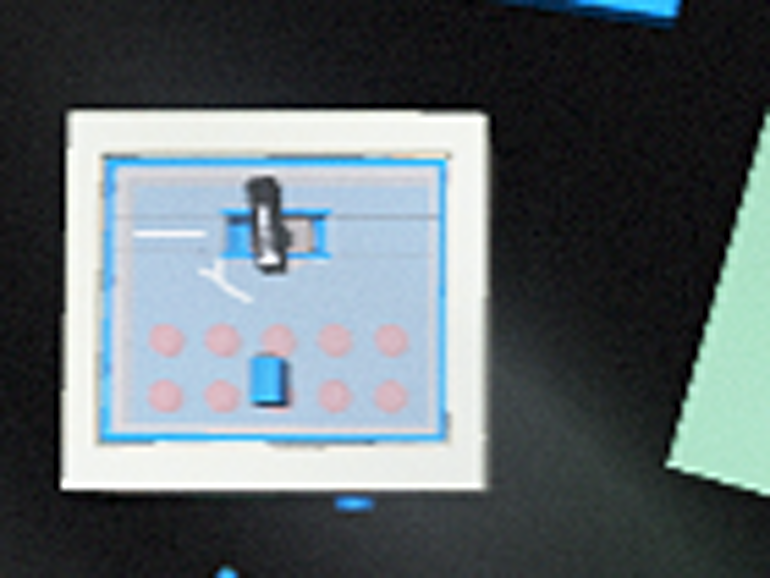

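```bash
python3 - <<'E'
from h import *
im=cv2.imread('pics/top0.png')
# mill white corners
hsv=cv2.cvtColor(im,cv2.COLOR_BGR2HSV)
w=((hsv[:,:,2]>150)&(hsv[:,:,1]<60)).astype(np.uint8); w[:, :170]=0;w[:,275:]=0;w[:145]=0;w[240:]=0
cs=max(cv2.findContours(w,cv2.RETR_EXTERNAL,cv2.CHAIN_APPROX_NONE)[0],key=cv2.contourArea)
r=cv2.minAreaRect(cs);b=cv2.boxPoints(r);print(r);P=np.array([atz('top',p,.128) for p in b]);print(P,P.mean(0),np.linalg.norm(np.diff(P,axis=0),axis=1))
g=((hsv[:,:,0]>60)&(hsv[:,:,0]<90)&(hsv[:,:,1]>40)&(hsv[:,:,2]>100)).astype(np.uint8);g[:,400:]=0
cs=max(cv2.findContours(g,cv2.RETR_EXTERNAL,cv2.CHAIN_APPROX_NONE)[0],key=cv2.contourArea)
r=cv2.minAreaRect(cs);b=cv2.boxPoints(r);print(r);P=np.array([atz('top',p,.004) for p in b]);print(P,P.mean(0),np.linalg.norm(np.diff(P,axis=0),axis=1))
E
```

```text
((219.5, 194.0), (68.0, 77.0), 90.0)
[[0.66160851 0.28865828 0.128     ]
 [0.65893189 0.06444303 0.128     ]
 [0.46084762 0.06633716 0.128     ]
 [0.46364053 0.28815072 0.128     ]] [0.56125714 0.1768973  0.128     ] [0.22423122 0.19809333 0.22183114]
((336.51885986328125, 201.9339599609375), (75.96038055419922, 68.26819610595703), 15.945395469665527)
[[ 0.47448931 -0.03209707  0.004     ]
 [ 0.68413998 -0.09531591  0.004     ]
 [ 0.61394468 -0.32770414  0.004     ]
 [ 0.40557392 -0.2622084   0.004     ]] [ 0.54453697 -0.17933138  0.004     ] [0.21897494 0.24275846 0.21842176]
```

```bash
cat >> h.py <<'E'
from scipy.spatial.transform import Rotation as Ro
def Rtool(o): q=o['tool_rot']; return Ro.from_quat([q[1],q[2],q[3],q[0]])
def status():
    o=manip.get_obs(); Y=Rtool(o).apply([0,1,0]); Z=Rtool(o).apply([0,0,1])
    print('t',round(o['t'],3),'ee',(o['ee_pos']*1000).round(2),'jawyaw',round(np.degrees(np.arctan2(Y[1],Y[0])),2),'z',Z.round(4),'F',o['ft_force'].round(2),'M',o['moment'].round(3),'w',round(o['gripper_width']*1000,2),'j',o['joints'].round(3)); return o
E
python3 - <<'E'
from h import *
o=status(); ci=manip.camera_info('wrist')
R=cv2.Rodrigues(np.array(ci['rvec'],float))[0]; c=-R.T@np.array(ci['tvec'],float).ravel()
Rt=Rtool(o).as_matrix(); print(Rt.T@(c-o['ee_pos']), (Rt.T@R.T).round(3))
X=Rt.T@R.T; off=Rt.T@(c-o['ee_pos'])
for yaw,p in [(100,(.596,.177,.26)),(100,(.596,.177,.3)),(100,(.63,.177,.28))]:
    Rn=(Ro.from_euler('z',yaw-67.5,degrees=True)*Rtool(o)).as_matrix()
    cn=np.array(p)+Rn@off; Rc=(Rn@X).T
    for P in [(.596,.177,.174),(.596,.267,.126),(.596,.237,.126),(.516,.177,.162)]:
        v=np.array(ci['camera_matrix'])@(Rc@(np.array(P)-cn)); print(p,P,(v[:2]/v[2]).round())
E
```

```text
t 0.95 ee [229.66 554.32 231.31] jawyaw 67.5 z [ 0.  0. -1.] F [0.21 0.19 0.23] M [-0.003  0.024  0.006] w 85.55 j [ 1.093  0.13   1.488  0.     1.523 -0.085]
[ 0.0735485  -0.00045454 -0.14251802] [[-0.001 -0.958 -0.288]
 [ 1.    -0.001  0.   ]
 [-0.001 -0.288  0.958]]
(0.596, 0.177, 0.26) (0.596, 0.177, 0.174) [274. 212.]
(0.596, 0.177, 0.26) (0.596, 0.267, 0.126) [385. 213.]
(0.596, 0.177, 0.26) (0.596, 0.237, 0.126) [348. 206.]
(0.596, 0.177, 0.26) (0.516, 0.177, 0.162) [296.  87.]
(0.596, 0.177, 0.3) (0.596, 0.177, 0.174) [274. 196.]
(0.596, 0.177, 0.3) (0.596, 0.267, 0.126) [372. 199.]
(0.596, 0.177, 0.3) (0.596, 0.237, 0.126) [340. 193.]
(0.596, 0.177, 0.3) (0.516, 0.177, 0.162) [293.  88.]
(0.63, 0.177, 0.28) (0.596, 0.177, 0.174) [283. 157.]
(0.63, 0.177, 0.28) (0.596, 0.267, 0.126) [389. 166.]
(0.63, 0.177, 0.28) (0.596, 0.237, 0.126) [353. 160.]
(0.63, 0.177, 0.28) (0.516, 0.177, 0.162) [304.  34.]
```

```bash
python3 -m pendant '[[[40,-40,20],[0,0,4],60],[[85,-85,40],[0,0,8],60],[[128,-130,49],[0,0,12],60],[[170,-175,49],[0,0,16],60],[[210,-218,49],[0,0,20],60],[[253,-260,49],[0,0,24],60],[[296,-302,49],[0,0,28],60],[[336,-345,49],[0,0,32],60]]' 40
python3 -m pendant '[[[15,-16,0],[0,0,0],60],[[30,-32,0],[0,0,0],60],[[30,-32,0],[0,0,0],50],[[30,-32,0],[0,0,0],50],[[30,-32,0],[0,0,0],50],[[30,-32,0],[0,0,0],50],[[30,-32,0],[0,0,0],50],[[30,-32,0],[0,0,0],50]]'
python3 - <<'E'
from h import *
status(); im=snap('wrist','w1'); 
for t in ['knob_mark','knob_grip','lid_handle','clamp','press','lid']: print(t,[(round(r['p'],2),[int(x) for x in r['extent']]) for r in manip.spot_in(t,'wrist')][:4])
cv2.imwrite('pics/w1z.png',cv2.resize(im[60:300,130:430,::-1],None,fx=2.5,fy=2.5))
E
```

```text
t: 1.95
ee_pos: [0.5669, 0.2077, 0.2804]
tool_rot: [0.0, -0.084, 0.996, 0.0]
ft_force: [1.0, 0.2, 0.8]
gripper_width: 0.0598
t: 2.95
ee_pos: [0.5955, 0.1774, 0.2803]
tool_rot: [0.0, -0.083, 0.997, -0.0]
ft_force: [1.2, -0.9, 0.3]
gripper_width: 0.0503
t 2.95 ee [595.54 177.45 280.34] jawyaw 99.51 z [ 0. -0. -1.] F [ 1.15 -0.88  0.31] M [-0.016 -0.037  0.033] w 50.3 j [ 0.207  0.173  1.352 -0.     1.616 -1.53 ]
knob_mark []
knob_grip [(0.83, [259, 165, 24, 67])]
lid_handle [(0.7, [162, 22, 250, 227])]
clamp [(0.65, [261, 167, 19, 67])]
press [(0.89, [260, 163, 24, 66])]
lid [(0.86, [158, 24, 254, 225])]
```

View pics/w1z.png

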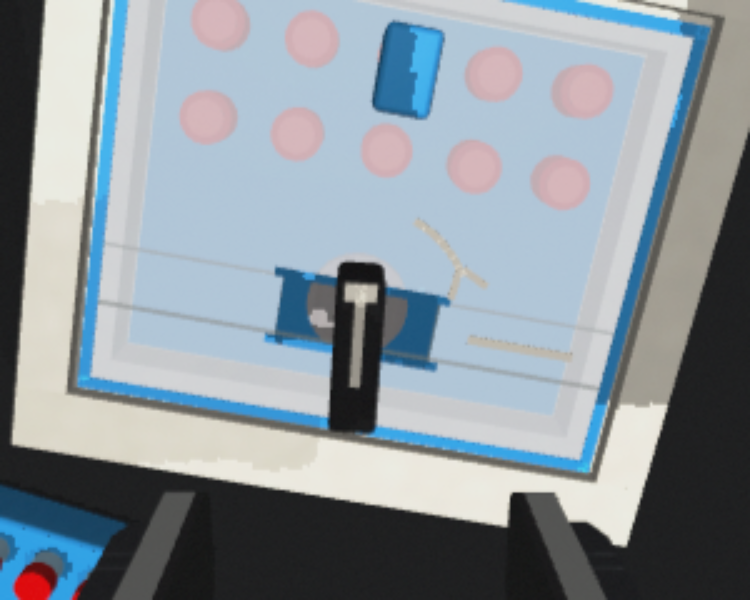

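The wrist picture shows the bar upright, with its top spanning (337,265) to (330,431) in the zoom. The mark's T end is at (360,292), towards the handle (mill -x).

```bash
python3 - <<'E'
from h import *
z=.174
f=lambda u,v:(130+u/2.5,60+v/2.5)
c=[f(337,265),f(384,265),f(378,432),f(330,431)]
P=np.array([atz('wrist',p,z) for p in c]); print(P.round(4)); print('centre',P.mean(0))
a=(P[0]+P[1])/2-(P[2]+P[3])/2; print('len',np.linalg.norm(a),'yaw',np.degrees(np.arctan2(a[1],a[0])))
# lid/mill: rim corners outer top z .128 ; lid handle top z .162
h=[f(388,22),f(443,32),f(430,118),f(374,108)]
H=np.array([atz('wrist',p,.162) for p in h]);print('handle',H.mean(0))
l=[f(470,339),f(572,357)];L=np.array([atz('wrist',p,.126) for p in l]);print('index',L)
lc=[f(716,20),f(595,475),f(72,390)];L=np.array([atz('wrist',p,.128) for p in lc]);print('recess',L, np.degrees(np.arctan2(*(L[2]-L[1])[[1,0]])))
E
```

```text
[[0.5698 0.1668 0.174 ]
 [0.5677 0.1796 0.174 ]
 [0.6165 0.1863 0.174 ]
 [0.6184 0.1725 0.174 ]]
centre [0.59310352 0.17627358 0.174     ]
len 0.049092275399507404 yaw -172.73238084472243
handle [0.5160064  0.17770284 0.162     ]
index [[0.59642156 0.21534299 0.126     ]
 [0.59695657 0.25071927 0.126     ]]
recess [[0.48544936 0.26867188 0.128     ]
 [0.63716421 0.26802474 0.128     ]
 [0.63574444 0.08495712 0.128     ]] -90.44434247264668
```

```bash
python3 -m pendant '[[[0,0,-30],[0,0,-1],50],[[0,0,-60],[0,0,-2.2],50],[[0,0,-90],[0,0,-2.2],50],[[0,0,-115],[0,0,-2.2],50],[[0,0,-134],[0,0,-2.2],50],[[0,0,-134],[0,0,-2.2],50],[[0,0,-134],[0,0,-2.2],50],[[0,0,-134],[0,0,-2.2],50]]' 40
python3 - <<'E'
from h import *
status()
E
```

```text
t: 4.3
ee_pos: [0.5966, 0.1775, 0.148]
tool_rot: [0.001, -0.064, 0.998, 0.0]
ft_force: [-0.1, -0.7, 0.6]
gripper_width: 0.0499
t 4.3 ee [596.61 177.53 147.97] jawyaw 97.29 z [ 2.5e-03  5.0e-04 -1.0e+00] F [-0.08 -0.71  0.58] M [0.035 0.033 0.008] w 49.9 j [ 0.207  0.239  1.52   0.     1.38  -1.491]
```

```bash
python3 -m pendant '[[[0,0,0],[0,0,0],30],[[0,0,0],[0,0,0],22],[[0,0,0],[0,0,0],16],[[0,0,0],[0,0,0],0],[[0,0,0],[0,0,0],0],[[0,0,0],[0,0,0],0],[[0,0,0],[0,0,0],0],[[0,0,0],[0,0,0],0]]' 60
python3 - <<'E'
from h import *
status(); snap('wrist','w2');snap('wrist','w2'); status(); status()
E
```

```text
t: 5.3
ee_pos: [0.5959, 0.1767, 0.1464]
tool_rot: [0.0, -0.063, 0.998, -0.0]
ft_force: [0.8, -4.8, 1.6]
gripper_width: 0.0131
t 5.3 ee [595.85 176.73 146.39] jawyaw 97.27 z [ 3.e-04 -8.e-04 -1.e+00] F [ 0.82 -4.79  1.6 ] M [-0.844 -0.112 -0.123] w 13.15 j [ 2.060e-01  2.400e-01  1.522e+00 -1.000e-03  1.380e+00 -1.491e+00]
t 5.4 ee [595.86 176.74 146.38] jawyaw 97.27 z [ 3.e-04 -7.e-04 -1.e+00] F [-0.27 -5.8   1.17] M [-0.816 -0.105 -0.098] w 12.93 j [ 2.060e-01  2.400e-01  1.522e+00 -1.000e-03  1.380e+00 -1.491e+00]
t 5.4 ee [595.86 176.74 146.38] jawyaw 97.27 z [ 3.e-04 -7.e-04 -1.e+00] F [-0.27 -5.8   1.17] M [-0.816 -0.105 -0.098] w 12.93 j [ 2.060e-01  2.400e-01  1.522e+00 -1.000e-03  1.380e+00 -1.491e+00]
```

View pics/w2.png

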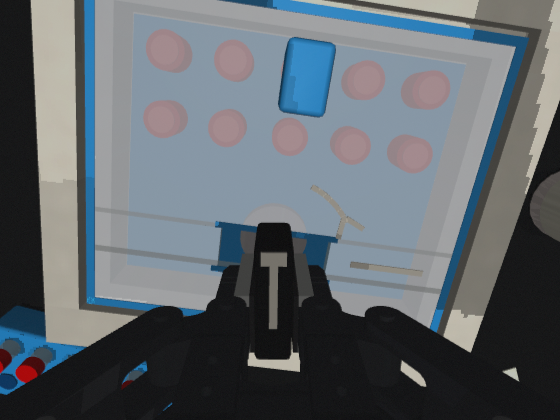

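The fingers hold the bar squarely: mark T at (273,260), opening 13 mm. I relieve the sideways force and start pressing in small steps.

```bash
python3 -m pendant '[[[0,-0.5,-0.5],[0,0,0],0],[[0,-1,-1],[0,0,0],0],[[0,-1,-1.5],[0,0,0],0],[[0,-1,-2],[0,0,0],0],[[0,-1,-2.5],[0,0,0],0],[[0,-1,-3],[0,0,0],0],[[0,-1,-3],[0,0,0],0],[[0,-1,-3],[0,0,0],0]]' 80
python3 - <<'E'
from h import *
status()
E
```

```text
t: 6.4
ee_pos: [0.5958, 0.1766, 0.1434]
tool_rot: [0.0, -0.064, 0.998, 0.0]
ft_force: [3.5, 1.5, 2.0]
gripper_width: 0.0125
t 6.4 ee [595.81 176.56 143.45] jawyaw 97.3 z [ 4.e-04  4.e-04 -1.e+00] F [3.46 1.46 2.  ] M [ 0.273 -0.479 -0.116] w 12.46 j [ 0.205  0.242  1.525  0.     1.374 -1.493]
```

```bash
python3 -m pendant '[[[0,0,-0.5],[0,0,0],0],[[0,0,-1],[0,0,0],0],[[0,0,-1.5],[0,0,0],0],[[0,0,-2],[0,0,0],0],[[0,0,-2.5],[0,0,0],0],[[0,0,-3],[0,0,0],0],[[0,0,-3],[0,0,0],0],[[0,0,-3],[0,0,0],0]]'
python3 - <<'E'
from h import *
status()
E
```

```text
t: 7.4
ee_pos: [0.5958, 0.1765, 0.1406]
tool_rot: [0.0, -0.064, 0.998, 0.0]
ft_force: [3.5, 4.3, 3.0]
gripper_width: 0.0126
t 7.4 ee [595.81 176.5  140.56] jawyaw 97.3 z [ 5.e-04  3.e-04 -1.e+00] F [3.47 4.34 2.96] M [ 0.753 -0.536 -0.099] w 12.64 j [ 0.205  0.244  1.528  0.     1.369 -1.493]
```

```bash
python3 -m pendant '[[[0,0.3,-0.5],[0,0,0],0],[[0,0.4,-1],[0,0,0],0],[[0,0.4,-1.5],[0,0,0],0],[[0,0.4,-2],[0,0,0],0],[[0,0.4,-2.5],[0,0,0],0],[[0,0.4,-2.5],[0,0,0],0],[[0,0.4,-2.5],[0,0,0],0],[[0,0.4,-2.5],[0,0,0],0]]'
python3 - <<'E'
from h import *
status()
E
```

```text
t: 8.4
ee_pos: [0.5958, 0.1766, 0.1381]
tool_rot: [0.0, -0.064, 0.998, -0.0]
ft_force: [2.6, 2.8, 5.2]
gripper_width: 0.0122
t 8.4 ee [595.81 176.55 138.13] jawyaw 97.29 z [ 4.e-04 -2.e-04 -1.e+00] F [2.63 2.78 5.25] M [ 0.315 -0.451 -0.028] w 12.25 j [ 0.206  0.246  1.53  -0.     1.365 -1.492]
```

```bash
python3 -m pendant '[[[0,0.2,-0.5],[0,0,0],0],[[0,0.4,-1],[0,0,0],0],[[0,0.4,-1.5],[0,0,0],0],[[0,0.4,-2],[0,0,0],0],[[0,0.4,-2.5],[0,0,0],0],[[0,0.4,-2.5],[0,0,0],0],[[0,0.4,-2.5],[0,0,0],0],[[0,0.4,-2.5],[0,0,0],0]]'
python3 - <<'E'
from h import *
status()
E
```

```text
t: 9.4
ee_pos: [0.5959, 0.1766, 0.136]
tool_rot: [0.0, -0.064, 0.998, -0.0]
ft_force: [1.4, -0.1, 8.5]
gripper_width: 0.0125
t 9.4 ee [595.86 176.58 136.04] jawyaw 97.28 z [ 5.e-04 -7.e-04 -1.e+00] F [ 1.35 -0.11  8.49] M [-0.135 -0.051 -0.043] w 12.53 j [ 2.060e-01  2.480e-01  1.532e+00 -1.000e-03  1.362e+00 -1.492e+00]
```

```bash
python3 -m pendant '[[[0,0,-0.5],[0,0,0],0],[[0,0,-1],[0,0,0],0],[[0,0,-1.5],[0,0,0],0],[[0,0,-2],[0,0,0],0],[[0,0,-2],[0,0,0],0],[[0,0,-2],[0,0,0],0],[[0,0,-2],[0,0,0],0],[[0,0,-2],[0,0,0],0]]'
python3 - <<'E'
from h import *
status()
for i in range(4): manip.read_camera('wrist'); print(manip.get_obs()['ft_force'].round(2))
E
```

```text
t: 10.4
ee_pos: [0.5959, 0.1766, 0.1346]
tool_rot: [0.0, -0.064, 0.998, -0.0]
ft_force: [-0.4, -0.4, 11.2]
gripper_width: 0.0125
t 10.4 ee [595.91 176.62 134.6 ] jawyaw 97.29 z [ 7.e-04 -7.e-04 -1.e+00] F [-0.41 -0.38 11.2 ] M [ 0.399 -0.003 -0.026] w 12.5 j [ 2.060e-01  2.490e-01  1.533e+00 -1.000e-03  1.359e+00 -1.492e+00]
[-0.49  0.34 11.06]
[-2.14 -1.42 11.69]
[-0.71  1.24 10.62]
[-0.77 -0.13 10.81]
```

```bash
python3 -m pendant '[[[0,0,-0.5],[0,0,0],0],[[0,0,-1],[0,0,0],0],[[0,0,-1.5],[0,0,0],0],[[0,0,-2],[0,0,0],0],[[0,0,-2],[0,0,0],0],[[0,0,-2],[0,0,0],0],[[0,0,-2],[0,0,0],0],[[0,0,-2],[0,0,0],0]]'
python3 - <<'E'
from h import *
status()
for i in range(4): manip.read_camera('wrist'); print(manip.get_obs()['ft_force'].round(2))
E
```

```text
t: 11.6
ee_pos: [0.5959, 0.1766, 0.1331]
tool_rot: [0.0, -0.064, 0.998, -0.0]
ft_force: [-3.5, 0.1, 15.0]
gripper_width: 0.0129
t 11.6 ee [595.93 176.6  133.14] jawyaw 97.29 z [ 9.e-04 -7.e-04 -1.e+00] F [-3.49  0.12 14.96] M [ 0.021  0.473 -0.031] w 12.9 j [ 2.060e-01  2.510e-01  1.534e+00 -1.000e-03  1.356e+00 -1.492e+00]
[-2.4  -0.52 13.44]
[-2.89 -0.11 15.36]
[-1.91  1.06 15.03]
[-2.93  0.12 16.07]
```

```bash
python3 -m pendant '[[[0,0,0.05],[0,0,-1],0],[[0,0,0.1],[0,0,-2.5],0],[[0,0,0.2],[0,0,-4.5],0],[[0,0,0.3],[0,0,-7],0],[[0,0,0.4],[0,0,-9.5],0],[[0,0,0.55],[0,0,-12],0],[[0,0,0.55],[0,0,-12],0],[[0,0,0.55],[0,0,-12],0]]'
python3 - <<'E'
from h import *
status()
for i in range(3): manip.read_camera('wrist'); print(manip.get_obs()['ft_force'].round(2),manip.get_obs()['moment'].round(2))
E
```

```text
t: 12.8
ee_pos: [0.5959, 0.1766, 0.1337]
tool_rot: [0.0, 0.041, 0.999, -0.0]
ft_force: [-2.9, -1.0, 14.8]
gripper_width: 0.0125
t 12.8 ee [595.91 176.63 133.67] jawyaw 85.29 z [ 9.e-04 -7.e-04 -1.e+00] F [-2.92 -0.99 14.78] M [0.112 0.302 0.038] w 12.54 j [ 2.060e-01  2.500e-01  1.534e+00 -1.000e-03  1.357e+00 -1.282e+00]
[-3.24 -0.23 15.39] [-0.15  0.43  0.02]
[-2.13 -1.58 15.03] [-0.21  0.5  -0.  ]
[-2.28 -1.64 13.62] [-0.11  0.45  0.05]
```

```bash
python3 -m pendant '[[[0,0,0.1],[0,0,-2],0],[[0,0,0.25],[0,0,-6],0],[[0,0,0.45],[0,0,-10],0],[[0,0,0.6],[0,0,-14],0],[[0,0,0.8],[0,0,-18],0],[[0,0,0.95],[0,0,-22],0],[[0,0,1.1],[0,0,-25],0],[[0,0,1.1],[0,0,-25],0]]'
python3 - <<'E'
from h import *
status()
for i in range(3): manip.read_camera('wrist'); print(manip.get_obs()['ft_force'].round(2),manip.get_obs()['moment'].round(2))
snap('wrist','w3')
E
```

```text
t: 13.95
ee_pos: [0.596, 0.1766, 0.1348]
tool_rot: [0.001, 0.257, 0.966, -0.0]
ft_force: [-2.3, -0.8, 14.2]
gripper_width: 0.0125
t 13.95 ee [595.97 176.59 134.76] jawyaw 60.25 z [ 1.e-03 -8.e-04 -1.e+00] F [-2.27 -0.83 14.18] M [ 0.127  0.311 -0.042] w 12.52 j [ 2.060e-01  2.490e-01  1.533e+00 -1.000e-03  1.359e+00 -8.450e-01]
[-2.33 -0.32 14.15] [-0.1   0.33 -0.02]
[-1.19 -1.9  14.31] [-0.24  0.45 -0.05]
[-0.54  0.91 14.8 ] [0.19 0.47 0.04]
```

View pics/w3.png

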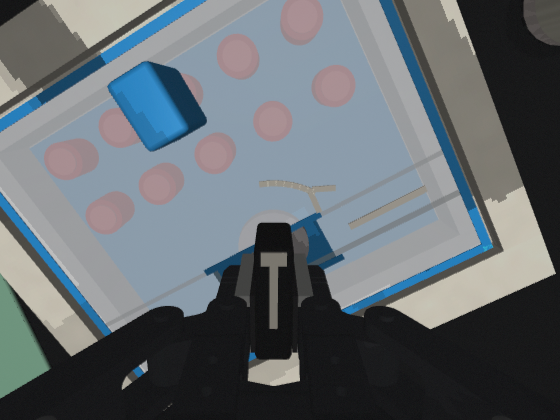

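The knob turns with the fingers: the bar is still upright in the wrist view at (273,290) while the lid has swung round. I continue.

```bash
python3 -m pendant '[[[0,0,0],[0,0,-2],0],[[0,0,0.15],[0,0,-6],0],[[0,0,0.3],[0,0,-10],0],[[0,0,0.45],[0,0,-14],0],[[0,0,0.65],[0,0,-18],0],[[0,0,0.8],[0,0,-22],0],[[0,0,0.95],[0,0,-25],0],[[0,0,0.95],[0,0,-25],0]]'
python3 - <<'E'
from h import *
status()
for i in range(2): manip.read_camera('wrist'); print(manip.get_obs()['ft_force'].round(2),manip.get_obs()['moment'].round(2))
E
```

```text
t: 15.15
ee_pos: [0.5959, 0.1766, 0.1357]
tool_rot: [0.001, 0.46, 0.888, -0.0]
ft_force: [-2.7, -1.0, 15.0]
gripper_width: 0.0127
t 15.15 ee [595.94 176.58 135.71] jawyaw 35.25 z [ 9.e-04 -8.e-04 -1.e+00] F [-2.74 -0.98 14.98] M [-0.326  0.259  0.014] w 12.73 j [ 2.060e-01  2.480e-01  1.532e+00 -1.000e-03  1.360e+00 -4.090e-01]
[-1.86 -1.83 14.34] [0.03 0.36 0.  ]
[-2.16 -0.77 14.36] [-0.07  0.42  0.01]
```

```bash
python3 -m pendant '[[[0,0,0],[0,0,-2],0],[[0,0,0.15],[0,0,-6],0],[[0,0,0.35],[0,0,-10],0],[[0,0,0.5],[0,0,-14],0],[[0,0,0.7],[0,0,-18],0],[[0,0,0.9],[0,0,-22],0],[[0,0,1.05],[0,0,-25],0],[[0,0,1.05],[0,0,-25],0]]'
python3 - <<'E'
from h import *
status()
im=snap('wrist','w4')
E
```

```text
t: 16.25
ee_pos: [0.596, 0.1765, 0.1368]
tool_rot: [0.001, 0.641, 0.767, -0.0]
ft_force: [-3.4, -0.2, 14.9]
gripper_width: 0.0124
t 16.25 ee [595.96 176.51 136.84] jawyaw 10.25 z [ 1.e-03 -9.e-04 -1.e+00] F [-3.4  -0.2  14.89] M [0.004 0.318 0.015] w 12.43 j [ 2.060e-01  2.470e-01  1.531e+00 -1.000e-03  1.362e+00  2.800e-02]
```

View pics/w4.png

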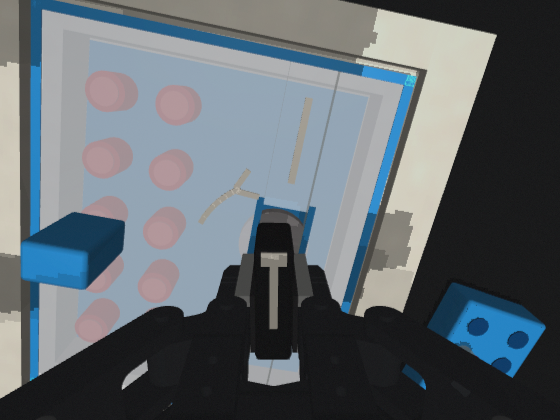

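The index mark runs (292,182) to (308,98) and the knob line (273,258) to (273,328), so about 10° is left.

```bash
python3 - <<'E'
from h import *
y=lambda a,b,z:np.degrees(np.arctan2(*(atz('wrist',a,z)-atz('wrist',b,z))[[1,0]]))
print(y((308,98),(292.5,182),.126), y((273,258),(273.5,328),.166), atz('wrist',(308,98),.126),atz('wrist',(273,258),.166),atz('wrist',(273,300),.166))
E
```

```text
90.86122442449259 100.58765259187966 [0.59640665 0.2500146  0.126     ] [0.59172172 0.19658505 0.166     ] [0.59457996 0.18071996 0.166     ]
```

```bash
python3 -m pendant '[[[0,0,0],[0,0,-2],0],[[0,0,0.1],[0,0,-4],0],[[0,0,0.2],[0,0,-6],0],[[0,0,0.3],[0,0,-8],0],[[0,0,0.4],[0,0,-10.3],0],[[0,0,0.4],[0,0,-10.3],0],[[0,0,0.4],[0,0,-10.3],0],[[0,0,0.4],[0,0,-10.3],0]]'
python3 -m pendant '[[[0,0,1.5],[0,0,0],0],[[0,0,3],[0,0,0],0],[[0,0,4.5],[0,0,0],0],[[0,0,6],[0,0,0],0],[[0,0,8],[0,0,0],0],[[0,0,10],[0,0,0],0],[[0,0,11],[0,0,0],0],[[0,0,11],[0,0,0],0]]'
python3 - <<'E'
from h import *
status()
im=snap('wrist','w5')
E
```

```text
t: 17.3
ee_pos: [0.5959, 0.1765, 0.1372]
tool_rot: [0.001, 0.707, 0.707, 0.0]
ft_force: [-3.5, -0.7, 15.3]
gripper_width: 0.0126
t: 18.3
ee_pos: [0.5958, 0.1766, 0.1463]
tool_rot: [0.0, 0.707, 0.707, -0.0]
ft_force: [4.7, -2.5, 1.4]
gripper_width: 0.0126
t 18.3 ee [595.76 176.56 146.26] jawyaw -0.02 z [ 0.e+00 -8.e-04 -1.e+00] F [ 4.69 -2.53  1.42] M [-0.323 -0.931  0.064] w 12.61 j [ 2.060e-01  2.400e-01  1.522e+00 -1.000e-03  1.380e+00  2.070e-01]
```

View pics/w5.png

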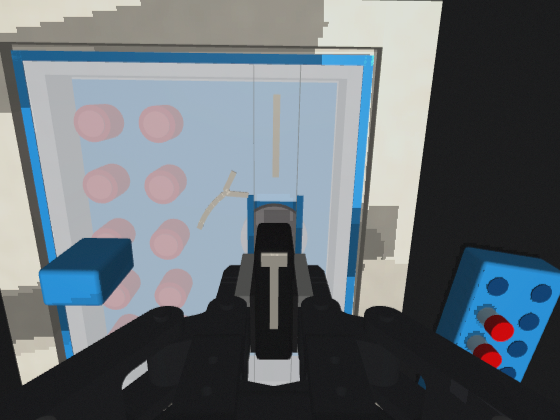

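The engraved line (273,255 to 328) and the index mark (277,95 to 177) are parallel and in line. I release and go up.

```bash
python3 -m pendant '[[[0,0,1],[0,0,0],5],[[0,0,1],[0,0,0],12],[[0,0,1],[0,0,0],20],[[0,0,1],[0,0,0],30],[[0,0,1],[0,0,0],36],[[0,0,10],[0,0,0],40],[[0,0,30],[0,0,0],45],[[0,0,60],[0,0,0],45]]'
python3 -m pendant '[[[-20,0,40],[0,0,0],45],[[-50,0,60],[0,0,0],45],[[-65,0,60],[0,0,0],45],[[-80,0,60],[0,0,0],45],[[-80,0,60],[0,0,0],45],[[-80,0,60],[0,0,0],45],[[-80,0,60],[0,0,0],45],[[-80,0,60],[0,0,0],45]]' 80
python3 - <<'E'
from h import *
status()
im=snap('wrist','w6'); snap('top','t6')
E
```

```text
t: 19.35
ee_pos: [0.5953, 0.1771, 0.2076]
tool_rot: [-0.0, 0.707, 0.707, -0.0]
ft_force: [-0.6, -0.4, -0.2]
gripper_width: 0.0451
t: 20.35
ee_pos: [0.5159, 0.1771, 0.2662]
tool_rot: [-0.0, 0.707, 0.707, -0.0]
ft_force: [-0.2, -0.6, -0.2]
gripper_width: 0.0451
t 20.35 ee [515.9  177.05 266.17] jawyaw -0.02 z [-4.e-04 -1.e-04 -1.e+00] F [-0.18 -0.65 -0.23] M [-0.02   0.053  0.029] w 45.13 j [ 0.237 -0.029  1.59   0.     1.581  0.237]
```

View pics/w6.png

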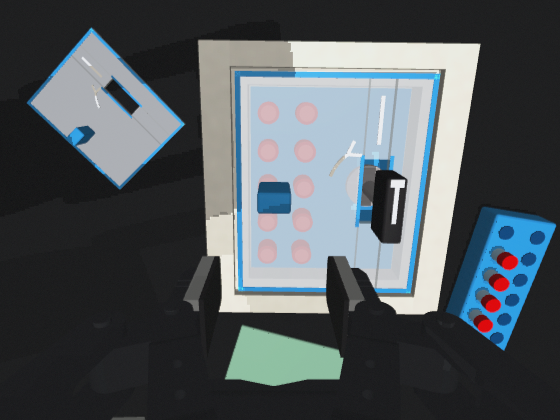

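```bash
python3 - <<'E'
from h import *
im=cv2.imread('pics/w6.png'); cv2.imwrite('pics/w6z.png',cv2.resize(im[80:260,230:430],None,fx=3.3,fy=3.3,interpolation=cv2.INTER_CUBIC))
y=lambda a,b,z:np.degrees(np.arctan2(*(atz('wrist',a,z)-atz('wrist',b,z))[[1,0]]))
print('index',y((382.5,97),(380,143),.126),'knob',y((398,183),(395,223),.178))
print(proj('wrist',[(.516,.177,.162),(.5955,.177,.178),(.5955,.197,.178)]))
E
```

```text
index 91.61263088135765 knob 91.3691523552675
[[274.39566039 204.07046272]
 [394.42515029 210.83504394]
 [397.33917919 181.35454348]]
```

View pics/w6z.png

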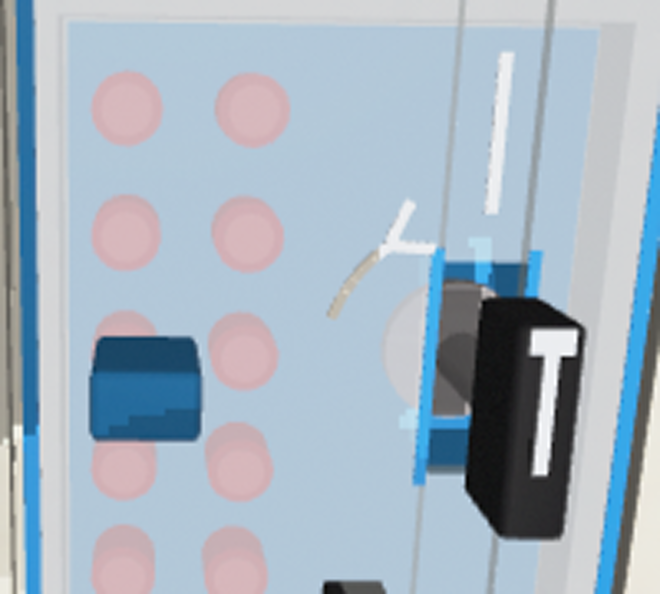

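The knob and index yaws agree within 0.3°. The handle top is at (274,203), where the prediction puts it. I go down onto the handle.

```bash
python3 -m pendant '[[[0,0.3,-35],[0,0,0],50],[[0,0.3,-70],[0,0,0],50],[[0,0.3,-100],[0,0,0],50],[[0,0.3,-120],[0,0,0],50],[[0,0.3,-133.5],[0,0,0],50],[[0,0.3,-133.5],[0,0,0],50],[[0,0.3,-133.5],[0,0,0],50],[[0,0.3,-133.5],[0,0,0],50]]' 80
python3 -m pendant '[[[0,0,0],[0,0,0],34],[[0,0,0],[0,0,0],28],[[0,0,0],[0,0,0],24],[[0,0,0],[0,0,0],0],[[0,0,0],[0,0,0],0],[[0,0,0],[0,0,0],0],[[0,0,0],[0,0,0],0],[[0,0,0],[0,0,0],0]]' 80
python3 - <<'E'
from h import *
status()
im=snap('wrist','w7')
E
```

```text
t: 21.45
ee_pos: [0.5165, 0.1776, 0.1342]
tool_rot: [0.001, 0.707, 0.707, 0.001]
ft_force: [-0.1, -0.1, 0.2]
gripper_width: 0.0503
t: 22.45
ee_pos: [0.5159, 0.1775, 0.1334]
tool_rot: [0.0, 0.707, 0.707, 0.0]
ft_force: [-1.4, 0.2, 4.8]
gripper_width: 0.0228
t 22.45 ee [515.93 177.48 133.35] jawyaw -0.01 z [ 7.e-04  2.e-04 -1.e+00] F [-1.42  0.16  4.81] M [-0.102  0.186  0.001] w 22.76 j [ 0.237  0.052  1.754 -0.     1.335  0.237]
```

View pics/w7.png

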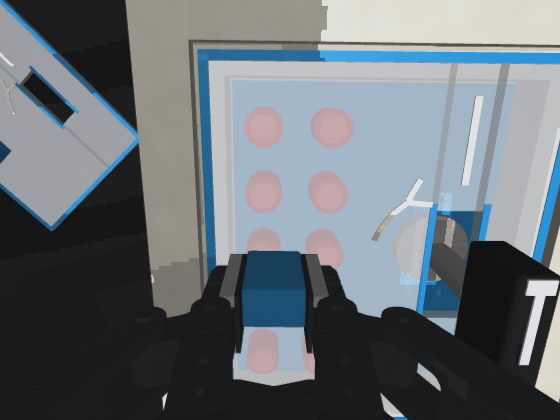

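The handle sits between the pads at (274,285), opening 22.8 mm. I lift slowly.

```bash
python3 -m pendant '[[[0,0,0.5],[0,0,0],0],[[0,0,1],[0,0,0],0],[[0,0,2],[0,0,0],0],[[0,0,4],[0,0,0],0],[[0,0,6],[0,0,0],0],[[0,0,8],[0,0,0],0],[[0,0,8],[0,0,0],0],[[0,0,8],[0,0,0],0]]' 100
python3 - <<'E'
from h import *
status()
im=snap('wrist','w8'); snap('scene','s8')
E
```

```text
t: 23.5
ee_pos: [0.5156, 0.1774, 0.1408]
tool_rot: [0.0, 0.707, 0.707, -0.0]
ft_force: [0.7, -0.6, -2.0]
gripper_width: 0.0222
t 23.5 ee [515.62 177.42 140.84] jawyaw -0.0 z [ 0. -0. -1.] F [ 0.69 -0.59 -2.03] M [ 0.029  0.075 -0.026] w 22.22 j [ 0.237  0.044  1.747 -0.     1.35   0.237]
```

View pics/w8.png

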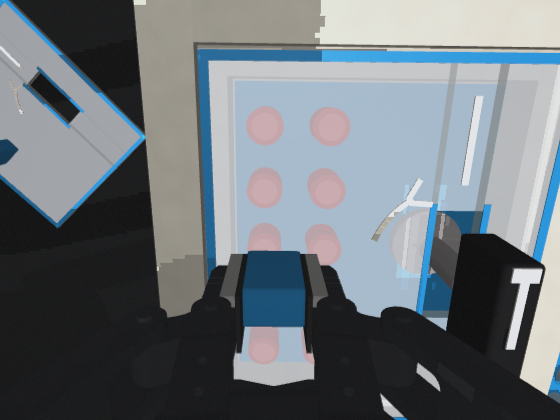

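The lid hangs free: about -2 N at the wrist, and the lid is fixed in the picture relative to the gripper. I keep lifting.

```bash
python3 -m pendant '[[[0,0,3],[0,0,0],0],[[0,0,7],[0,0,0],0],[[0,0,11],[0,0,0],0],[[0,0,15],[0,0,0],0],[[0,0,19],[0,0,0],0],[[0,0,23],[0,0,0],0],[[0,0,26],[0,0,0],0],[[0,0,27],[0,0,0],0]]'
python3 - <<'E'
from h import *
status()
E
```

```text
t: 24.6
ee_pos: [0.5158, 0.1775, 0.1681]
tool_rot: [0.0, 0.707, 0.707, 0.0]
ft_force: [0.1, 0.6, -3.6]
gripper_width: 0.0226
t 24.6 ee [515.77 177.45 168.13] jawyaw -0.01 z [ 4.e-04  1.e-04 -1.e+00] F [ 0.12  0.6  -3.56] M [-0.022  0.049  0.011] w 22.64 j [ 0.237  0.021  1.719 -0.     1.401  0.237]
```

```bash
python3 -m pendant '[[[0,0,4],[0,0,0],0],[[0,0,12],[0,0,0],0],[[0,0,20],[0,0,0],0],[[0,0,28],[0,0,0],0],[[0,0,36],[0,0,0],0],[[0,0,44],[0,0,0],0],[[0,0,52],[0,0,0],0],[[0,0,58],[0,0,0],0]]'
python3 - <<'E'
from h import *
status()
im=snap('wrist','w9'); im=snap('scene','s9'); cv2.imwrite('pics/s9z.png',cv2.resize(im[100:310,150:430,::-1],None,fx=2.8,fy=2.8))
E
```

```text
t: 25.6
ee_pos: [0.5158, 0.1775, 0.2265]
tool_rot: [0.0, 0.707, 0.707, 0.0]
ft_force: [-0.4, 0.4, -2.6]
gripper_width: 0.0223
t 25.6 ee [515.76 177.46 226.49] jawyaw -0.0 z [ 4.e-04  1.e-04 -1.e+00] F [-0.36  0.35 -2.6 ] M [0.023 0.041 0.014] w 22.35 j [ 0.237 -0.015  1.648  0.     1.508  0.237]
```

View pics/s9z.png

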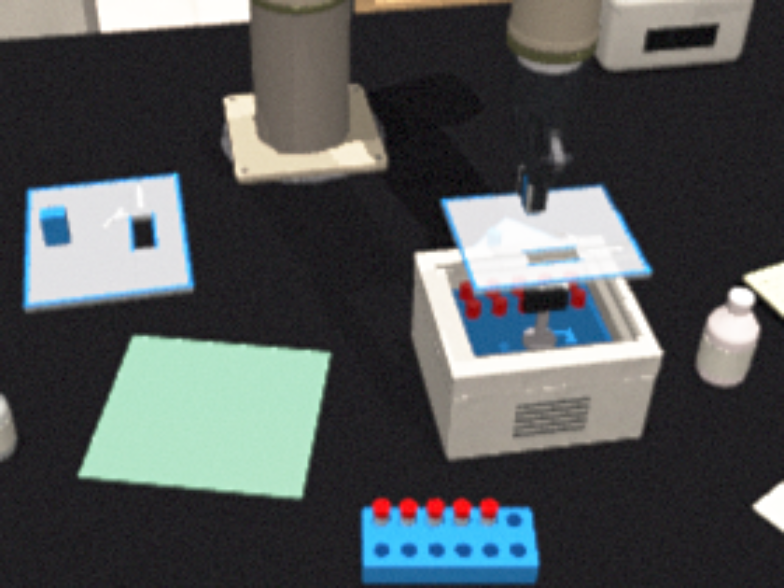

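View pics/w9.png

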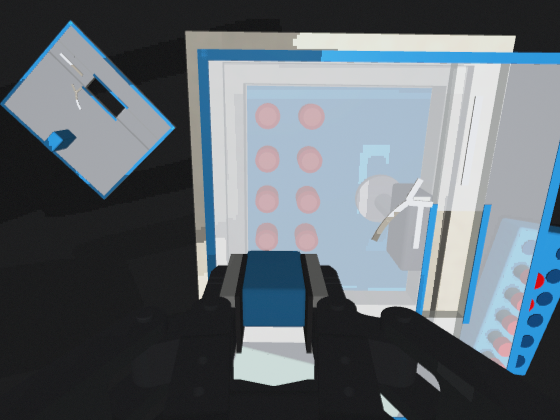

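```bash
python3 -m pendant '[[[0,-8,0],[0,0,0],0],[[0,-25,0],[0,0,-1],0],[[-1,-48,0],[0,0,-2],0],[[-3,-74,0],[0,0,-4],0],[[-5,-100,0],[0,0,-6],0],[[-6,-126,0],[0,0,-8],0],[[-7,-150,0],[0,0,-9],0],[[-8,-170,0],[0,0,-10],0]]'
python3 -m pendant '[[[-1,-22,0],[0,0,-1],0],[[-2,-46,0],[0,0,-2],0],[[-3,-72,0],[0,0,-3],0],[[-4,-98,0],[0,0,-4],0],[[-5,-124,0],[0,0,-5],0],[[-6,-148,0],[0,0,-6],0],[[-7,-166,0],[0,0,-7],0],[[-7,-174,0],[0,0,-7],0]]'
python3 - <<'E'
from h import *
status()
snap('wrist','w10'); im=snap('top','t10')
cv2.imwrite('pics/t10z.png',cv2.resize(im[140:300,170:430,::-1],None,fx=3,fy=3))
E
```

```text
t: 26.7
ee_pos: [0.5071, 0.0053, 0.2255]
tool_rot: [-0.0, 0.767, 0.642, -0.0]
ft_force: [0.9, -0.1, -2.7]
gripper_width: 0.0221
t: 27.7
ee_pos: [0.5001, -0.1679, 0.2256]
tool_rot: [-0.0, 0.804, 0.594, -0.0]
ft_force: [-0.4, 0.5, -2.1]
gripper_width: 0.0226
t 27.7 ee [ 500.15 -167.87  225.64] jawyaw -17.11 z [-4.e-04  1.e-04 -1.e+00] F [-0.36  0.51 -2.06] M [0.042 0.1   0.015] w 22.61 j [-0.421 -0.063  1.696 -0.     1.509 -0.122]
```

View pics/t10z.png

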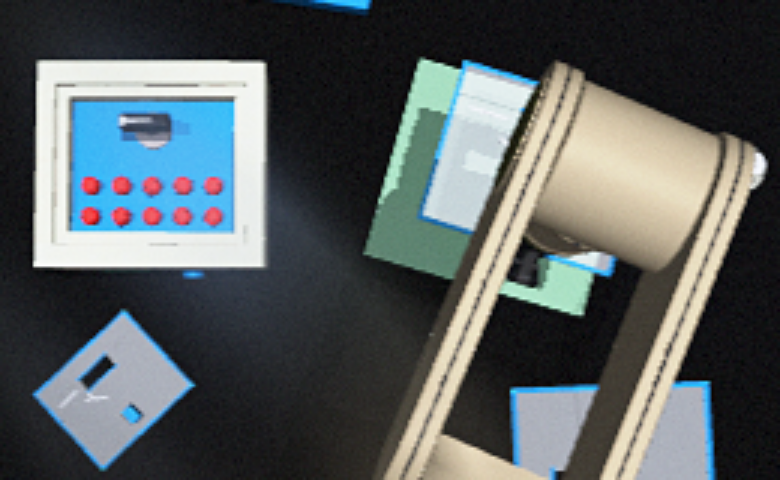

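View pics/w10.png

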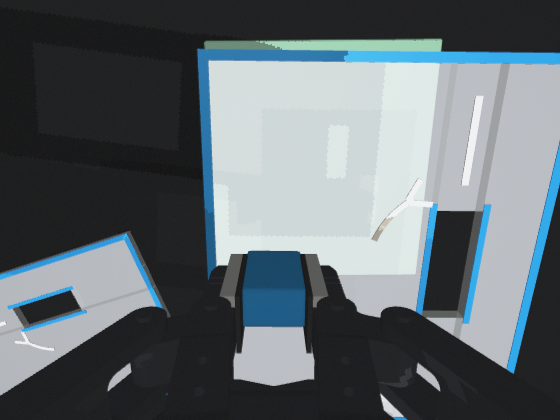

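The top view shows the lid above the mat and the knob mark towards +y. The wrist view shows the mat's +y edge at row 40, columns 205 to 441. I check the mat position with that.

```bash
python3 - <<'E'
from h import *
A,B=[atz('wrist',p,.004) for p in [(205,41),(441,39)]]; print(A,B,np.linalg.norm(A-B)); d=(B-A)/np.linalg.norm(B-A)
n=np.array([d[1],-d[0],0]); print('mat centre',(A+B)/2+n*.12)
o=manip.get_obs(); x=Rtool(o).apply([0,1,0]); print('lid centre',o['ee_pos']+.045*x)
E
```

```text
[ 0.47557799 -0.03286881  0.004     ] [ 0.68285491 -0.09492553  0.004     ] 0.2163671836377326
mat centre [ 0.54479899 -0.17885559  0.004     ]
lid centre [ 0.54345269 -0.18045448  0.22570511]
```

Both mat estimates agree, and the lid centre is within 2 mm of the mat centre. I lower it.

```bash
python3 -m pendant '[[[0,0,-8],[0,0,0],0],[[0,0,-28],[0,0,0],0],[[0,0,-52],[0,0,0],0],[[0,0,-78],[0,0,0],0],[[0,0,-104],[0,0,0],0],[[0,0,-130],[0,0,0],0],[[0,0,-150],[0,0,0],0],[[0,0,-162],[0,0,0],0]]'
python3 -m pendant '[[[1,1,-6],[0,0,0],0],[[1,1,-13],[0,0,0],0],[[1,1,-20],[0,0,0],0],[[1,1,-26],[0,0,0],0],[[1,1,-32],[0,0,0],0],[[1,1,-36],[0,0,0],0],[[1,1,-39],[0,0,0],0],[[1,1,-41],[0,0,0],0]]'
python3 - <<'E'
from h import *
status()
E
```

```text
t: 28.8
ee_pos: [0.4992, -0.1653, 0.0611]
tool_rot: [-0.002, 0.804, 0.595, -0.001]
ft_force: [-0.2, -0.1, -2.9]
gripper_width: 0.0222
t: 29.8
ee_pos: [0.5017, -0.1656, 0.0227]
tool_rot: [-0.0, 0.804, 0.595, 0.0]
ft_force: [0.6, -0.5, -1.7]
gripper_width: 0.0221
t 29.8 ee [ 501.65 -165.6    22.71] jawyaw -17.01 z [-0.  0. -1.] F [ 0.59 -0.54 -1.66] M [0.03  0.037 0.009] w 22.09 j [-0.416  0.147  1.873  0.     1.122 -0.119]
```

```bash
python3 -m pendant '[[[0,0,-1],[0,0,0],0],[[0,0,-2],[0,0,0],0],[[0,0,-3],[0,0,0],0],[[0,0,-3.7],[0,0,0],0],[[0,0,-4.3],[0,0,0],0],[[0,0,-4.8],[0,0,0],0],[[0,0,-4.8],[0,0,0],0],[[0,0,-4.8],[0,0,0],0]]'
python3 - <<'E'
from h import *
status()
E
```

```text
t: 30.8
ee_pos: [0.5017, -0.1656, 0.0181]
tool_rot: [0.0, 0.804, 0.595, 0.0]
ft_force: [-0.4, 0.2, -1.4]
gripper_width: 0.022
t 30.8 ee [ 501.65 -165.58   18.06] jawyaw -17.0 z [ 0. -0. -1.] F [-0.36  0.16 -1.42] M [-0.016  0.06   0.014] w 22.04 j [-0.416  0.154  1.875  0.     1.113 -0.119]
```

```bash
python3 -m pendant '[[[0,0,-0.3],[0,0,0],0],[[0,0,-0.6],[0,0,0],0],[[0,0,-0.9],[0,0,0],0],[[0,0,-1.2],[0,0,0],0],[[0,0,-1.5],[0,0,0],0],[[0,0,-1.5],[0,0,0],0],[[0,0,-1.5],[0,0,0],0],[[0,0,-1.5],[0,0,0],0]]'
python3 - <<'E'
from h import *
status()
E
```

```text
t: 31.8
ee_pos: [0.5017, -0.1656, 0.0174]
tool_rot: [-0.0, 0.804, 0.595, -0.0]
ft_force: [-5.8, 2.8, 9.6]
gripper_width: 0.0219
t 31.8 ee [ 501.69 -165.59   17.43] jawyaw -17.0 z [-1.e-04 -0.e+00 -1.e+00] F [-5.79  2.75  9.61] M [ 0.346  0.933 -0.034] w 21.9 j [-0.416  0.155  1.875 -0.     1.112 -0.119]
```

The lid touches the mat. I ease off a little and open.

```bash
python3 -m pendant '[[[0,0,0.5],[0,0,0],0],[[0,0,0.7],[0,0,0],0],[[0,0,0.7],[0,0,0],15],[[0,0,0.7],[0,0,0],22],[[0,0,0.7],[0,0,0],28],[[0,0,0.7],[0,0,0],36],[[0,0,0.7],[0,0,0],45],[[0,0,0.7],[0,0,0],50]]' 20
python3 -m pendant '[[[0,0,5],[0,0,0],50],[[0,0,15],[0,0,0],50],[[0,0,35],[0,0,0],50],[[0,0,60],[0,0,0],50],[[0,0,90],[0,0,0],50],[[-20,0,120],[0,0,0],50],[[-50,0,150],[0,0,0],50],[[-80,0,180],[0,0,0],50]]'
python3 -m pendant '[[[0,30,10],[0,0,0],50],[[0,60,20],[0,0,0],50],[[0,90,20],[0,0,0],50],[[0,120,20],[0,0,0],50],[[0,150,20],[0,0,0],50],[[0,180,20],[0,0,0],50],[[0,190,20],[0,0,0],50],[[0,190,20],[0,0,0],50]]'
python3 - <<'E'
from h import *
status()
im=snap('top','t11')
cv2.imwrite('pics/t11z.png',cv2.resize(im[140:300,170:430,::-1],None,fx=3,fy=3))
im=snap('scene','s11'); cv2.imwrite('pics/s11z.png',cv2.resize(im[150:320,130:430,::-1],None,fx=2.6,fy=2.6))
E
```

```text
t: 32.8
ee_pos: [0.5016, -0.1656, 0.0172]
tool_rot: [0.0, 0.804, 0.595, -0.0]
ft_force: [-0.3, -0.1, -0.1]
gripper_width: 0.05
t: 33.8
ee_pos: [0.4209, -0.1655, 0.1991]
tool_rot: [0.001, 0.804, 0.595, 0.0]
ft_force: [0.5, 0.5, -0.2]
gripper_width: 0.0504
t: 34.8
ee_pos: [0.4217, 0.0245, 0.2177]
tool_rot: [0.0, 0.803, 0.595, 0.0]
ft_force: [0.1, -1.2, 0.2]
gripper_width: 0.0502
t 34.8 ee [421.74  24.54 217.74] jawyaw -16.93 z [ 7.e-04 -4.e-04 -1.e+00] F [ 0.13 -1.17  0.22] M [-0.016 -0.056 -0.   ] w 50.15 j [-0.063 -0.365  1.97  -0.     1.536  0.232]
```

View pics/t11z.png

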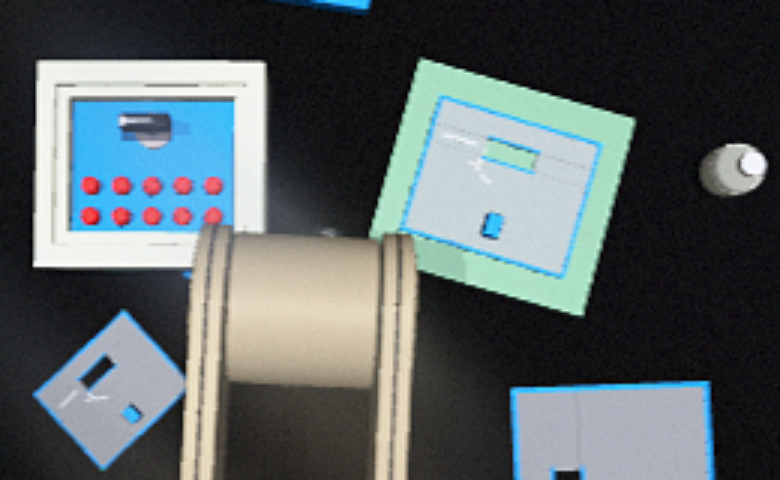

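View pics/s11z.png

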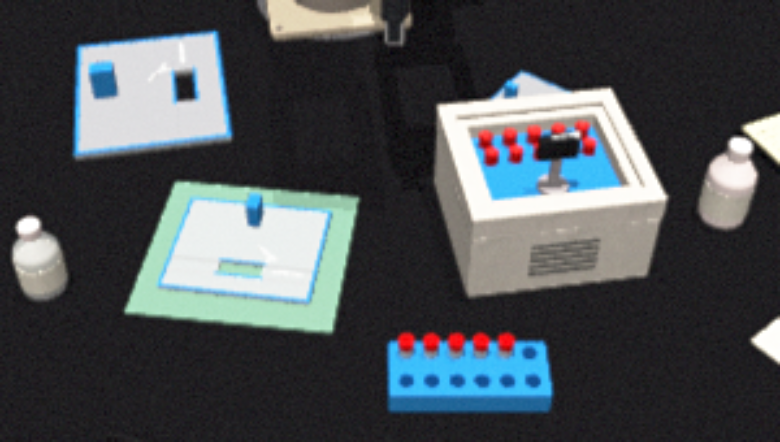

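The lid lies flat in the mat: its corners average (337,202) in top, against (336.5,202) for the mat. The knob bar lies along y with its mark towards +y, and the rack and bottles look unmoved. I hand in.

```bash
python3 - <<'E'
from h import *
print(manip.close_job()); status()
E
```

```text
the job is handed in; nothing more can be done
None
the job is handed in; nothing more can be done
```

The bead mill is open, the lid is lying on the green mat, and the job is handed in at about 35 s of the 70 s allowed. No verdict is reported.

**Knob:** I held it pressed at about 14–15 N (single readings up to 16 N) and unscrewed it about 97° clockwise, giving way upwards with the thread. From the wrist camera, the engraved line and the lid's index mark agreed within about 0.3° after release. After the lid was off I checked the knob only by eye: its mark still points the same way, but I did not measure it again.

**Lid:** It came up freely by the blue handle with only its own weight, about 2–3 N, at the wrist. I lifted it about 93 mm and set it on the mat. The force at contact peaked near 10 N before I eased off and opened the fingers.

**Last checks:**
- The lid lies right way up and looks flat, with its centre within about 2 mm of the mat's centre in the top view.
- The rack and both bottles look unmoved by eye; I did not measure them.
- The gripper is clear, with wrist forces near zero.

No check failed or disagreed, apart from one camera reading. The first one made the knob bar 49 mm long instead of 46 mm, so I took the knob's axis from the index mark and handle instead.

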